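Centre the finial on the check scale and press its key

ROBOT

A 6-joint arm with a two-finger parallel gripper is mounted at the origin on the work surface. World frame = base frame: x ahead of the robot, y to its left, z up, the work surface at z = 0. Lengths are in m, angles in rad, forces in N, time in s.
With the tool pointing down it reaches from about 0.275 to 0.725 m from the base axis. Payload 15.9 kg.
Tool frame: the origin (TCP) lies midway between the tips of the shut fingers; the grasp point (between the pads) lies 19 mm behind it; z points along the fingers, y is the line along which they close (so a half turn about z gives the same grasp; the last joint's range is limited). The gripper opens to 85 mm and grips with 20 to 120 N. Pads are 22 mm wide; open, the fingers measure 114 mm over their backs; the gripper's body (76 mm by 85 mm) begins 54 mm behind the grasp point. The pads swing forward as they close: fully open they stand 13 mm farther back than shut.
Start: joints at [-1.198, 0.213, -0.034, 1.323, 0, 1.571], TCP at [0.182, -0.466, 0.231] pointing down, gripper open.
Joint ranges: [-2.98, 2.98], [-0.74, 1.72], [-1.14, 1.35], [-2.1, 2.04], [-1.57, 1.44], [-3.14, 3.14]. Speed limits (rad/s): [1.89, 1.89, 2.39, 2.57, 3.14, 3.14].

INTERFACE

Orientations are given as a unit quaternion [w, x, y, z].
In Python, from rig import r gives the robot as it stands.
- The arm moves only by the tool jog_arm, never from a script. Its argument "series" is a list of rows, each an object with "slide": the shift along the world's x, y, z normalised to -1 to 1, where 1 is 300 mm, a list of three; "yaw": the turn about the world's z normalised to -1 to 1, where 1 is 180 degrees; "grip": the closure in counts, from 0 (fully open) to 255 (shut). In form: [{"slide": [x, y, z], "yaw": yaw, "grip": grip}, ...]. A call has 1 to 8 rows; each row is the pose to reach, as a shift and turn from the pose commanded when the call began, turning the shorter way round; what a row does not reach only later rows make up. A row lasts 1/10 s, in which the tool goes at most 50 mm and 8.59 degrees, less where a joint would pass 70% of its speed; a pose out of reach is approached as far as the arm can. A call with a number of a shift or a turn outside -1 to 1 is refused whole. A call with a gripper value outside its range is refused whole. The fingers move at their own pace and stop on an object; "force" is the grip in N (left out, the last holds). Time passes only in rows, so rows that repeat a pose let the fingers close. It gives the time, the measured TCP pose, the force, the opening and the grip force at its end, in the units of the state.
- r.read_state(): the state, without advancing time (a new reading comes with each control period).
- r.capture(name): name is "scene" or "top" or "wrist"; returns a dict with "frame" (400x640x3 uint8, blue, green, red), "camera_matrix" (3x3 intrinsics, pixels), "position" and "orientation" of the camera in the world; the wrist camera has in their place "mount" (4x4, takes a point from camera to tool coordinates, whose origin is the TCP and whose axes are the flange's). Camera axes: x right, y down, z forward; pixel columns grow to the right and rows downward; lengths in m; the calibration is good to about 2 mm. A picture is of the moment at which its call begins: read the wrist's pose just before it. There is no depth.
- r.close_job(): hands the job in; it is judged then, once.
Trained networks look in a picture, given as the dict that the camera call returned (one of the last four; its "shot" number tells which), for a name from the list of things; names that differ only in an ending like _2 or _b are one class to them, and where a whole thing is asked for, a point or a joint stands for the part that bears it (a point fixed in the world has none). Each returns a list of dicts, best first, with "score" (0 to 1); they miss things now and then, are a little off and sometimes report something else, mostly with a low value. They report only what shows in the picture. A call takes as long as a camera call. They do not tell look-alikes from the thing itself.
- r.recognise(picture, query): "rect" ([left, top, right, bottom] in pixels, round what is visible of it).
- r.pinpoint(picture, query): "xy" ([column, row] in pixels: a listed point, or the origin of a listed thing).
The state is a dict: "t": time; "qpos": joint angles; "joint_velocities": joint speeds; "tau": joint torques, N m; "eef_pos": TCP position; "orientation": TCP orientation; "force": force on the tool from outside, world axes, zero at the start; "ft_torque": the same for the moment, N m; "gripper_width": finger opening in m; "grasp_force": force on a finger pad.
Only numpy, scipy, OpenCV 4.12 (cv2) and the standard library are available. Lean on these libraries where they do the work, as an engineer would, in place of code of your own. Each camera call takes 0.05 s, during which the arm holds its last target. There are 200 camera calls.

TASK

The brass curtain-pole finial stands near the edge of the check scale's small round pan. Push it with light taps of the fingers, without gripping it, lifting it or knocking it over, until its foot stands wholly inside the ring engraved round the middle of the pan; let go of it, then press the scale's one white key fully down and release it. Leave the other things on the bench where they are.

Things in the scene. Friction and masses are not known exactly. Their poses are not given: they have to be found in the camera images.
- finial: Top-heavy brass finial upright on the pan, 0.14-0.28 kg, 50 mm tall: flat round foot 34 mm across with a straight edge 10 mm high, thin neck (13 mm), 27 mm ball on top. Origin: centre of underside; z up its axis. Starts 20-30 mm off the pan centre, in any direction; foot may overhang the pan. Pushed slowly (20 mm/s) low on the foot it slides flat and stops with the push; at the ball it tips.
- pan: Fixed round flat steel weighing pan, no rim: 90 mm diameter, 6 mm thick, on a thin black stem, its top 75 mm above the bench and 30 mm above the scale housing. A thin dark ring of 49 mm outer diameter is engraved in its top, concentric with it. Origin on its vertical axis, 30 mm below its top; z up; its yaw means nothing.
- pan_top (a point): Centre of the pan's flat top (centre of the engraved ring), 75 mm above the bench.
- scale: Bench check scale, fixed: grey plastic housing 220 x 170 mm, 45 mm high, carrying the pan, a dark display and the key. Origin at the centre of its underside, on the bench; x points from its front (key and display, robot's side) to its back; the pan's axis is at x = +30 mm, y = 0; the key at x = -80 mm, y = -45 mm.
- weigh_key (a joint): Travel of the scale's key in m: 0 is up, 0.006 fully down. It is sprung: about 4 N takes it fully down, and it comes back up by itself. It moves straight down.
- weigh_key_top (a point): Centre of the top face of the key, a round white push button of 26 mm diameter on the front of the scale's housing.
- carton: Bystander: small closed cardboard carton 70 x 55 x 60 mm, loose on the bench beside the scale. Origin at the centre of its underside.
- jar: Bystander: clear plastic jar with steel cap, 56 mm diameter, 85 mm tall, loose on the bench beside the scale. Origin at the centre of its underside.
- weight: Bystander: steel test weight with a knob, 44 mm diameter, 58 mm tall, loose on the bench beside the scale. Origin at the centre of its underside.
Things that resemble listed ones, but are neither listed nor needed, are in the scene too. Leave any blue or purple look-alike of the finial alone.

How it is judged:
On the way, in this order (a step that is already met when the one before it is completed fails the run):
1. the finial stands still inside the engraved ring, not touched (horizontal distance between finial and pan below 0.007 m and angle between finial's own z axis and vertical below 0.06 rad and linear speed of finial below 0.015 m/s and z of finial in the frame of pan_top between -0.003 and 0.004 m and contact force between each of the arm, the fingers and finial below 0.05 N), for 0.3 s.
2. then the key is pressed down, the finial still inside the ring (value of joint weigh_key above 0.0045 m and horizontal distance between finial and pan below 0.007 m), for 0.05 s.
At the end, for the whole second after the job is handed in: The finial stands upright (within 0.06 rad), still and untouched on the pan, its axis within 7 mm of the pan's centre, so that its foot is inside the ring; after that was reached the key was pressed at least 4.5 of its 6 mm, and it is up again (all of step 1 and value of joint weigh_key below 0.0015 m).
It fails at once if the finial is knocked over or tipped by more than 0.35 rad (angle between finial's own z axis and vertical above 0.35 rad).
It fails at once if the finial is lifted off the pan (z of finial in the frame of pan_top above 0.01 m).
It fails at once if the finial falls off the pan (z of finial in the frame of pan_top below -0.008 m).
It fails at once if the finial is gripped or struck with more than 15 N (contact force between any of the fingers, the arm and finial above 15 N).
It fails at once if the carton, jar or weight is moved by more than 15 mm (distance of any of carton, jar, weight from where it was at the start of the episode above 0.015 m).
It also fails if it takes over 48 s, if anything falls off the work surface, if the arm or the gripper's body presses on something with over 40 N, if the wrist force passes 120 N, or if a joint passes its speed limit or range.

## Working session

There is one attempt and no reset: what is moved stays moved. The work goes in short steps, Python scripts to look and compute and a tool call to move; the robot and the scene stay as the last step left them, time stands still between calls to the robot, and variables do not carry over. Pictures are saved under pics/ and viewed, at most 10 in all, crops included, and the job is handed in when it is done.

Besides the shell and the picture viewer there is one more tool, called after "Call:" as name(argument=value, ...), one argument or row to a line, values as JSON. jog_arm: Moves the arm, as the interface text tells. Its arguments: {"type":"object","properties":{"series":{"type":"array"},"force":{"type":"number"}},"required":["series"]}

```bash
mkdir -p pics; cat > h.py <<'E'
from rig import r
import numpy as np, cv2
from scipy.spatial.transform import Rotation as R
def rot(q): return R.from_quat([q[1],q[2],q[3],q[0]]).as_matrix()
def cam(p,st=None):
    if 'mount' in p:
        T=np.eye(4);T[:3,:3]=rot(st['orientation']);T[:3,3]=st['eef_pos'];T=T@np.array(p['mount']);return T[:3,:3],T[:3,3]
    o=np.array(p['orientation']); return (rot(o) if o.size==4 else o),np.array(p['position'])
def atz(p,xy,z,st=None):
    M,c=cam(p,st); d=M@np.linalg.inv(np.array(p['camera_matrix']))@[xy[0],xy[1],1]; return c+d*(z-c[2])/d[2]
def proj(p,X,st=None):
    M,c=cam(p,st); v=np.array(p['camera_matrix'])@(M.T@(np.array(X)-c)); return v[:2]/v[2]
E
python3 - <<'E'
from h import *
s=r.read_state(); print({k:np.round(v,3) for k,v in s.items()})
for n in ['top','scene']:
    p=r.capture(n); cv2.imwrite(f'pics/{n}0.png',p['frame']); print(n,np.round(p['position'],3))
    for q,z in [('finial',.075),('pan_top',.075),('pan',.045),('weigh_key_top',.05),('scale',0),('carton',0),('jar',0),('weight',0)]:
        for d in r.pinpoint(p,q)[:3]: print(q,np.round(d['xy'],1),round(d['score'],2),np.round(atz(p,d['xy'],z),4))
E
```

```text
{'t': np.float64(0.0), 'qpos': array([-1.198,  0.213, -0.035,  1.323, -0.   ,  1.571]), 'joint_velocities': array([ 0.001, -0.   ,  0.002, -0.   ,  0.001,  0.   ]), 'tau': array([-2.0000e-03, -6.8617e+01,  4.8712e+01,  1.8000e-02, -0.0000e+00,
       -0.0000e+00]), 'eef_pos': array([ 0.182, -0.465,  0.231]), 'orientation': array([-0.001,  0.983,  0.185, -0.   ]), 'force': array([-0.308,  0.729,  0.197]), 'ft_torque': array([ 0.046,  0.007, -0.011]), 'grasp_force': np.float64(0.0), 'gripper_width': np.float64(0.085)}
top [0.534 0.059 0.833]
finial [461.2 143.1] 0.83 [ 0.7226 -0.1935  0.075 ]
finial [365.5 149.4] 0.78 [ 0.7148 -0.0148  0.075 ]
finial [439.1 209.9] 0.73 [ 0.5983 -0.1461  0.075 ]
pan_top [433.6 217.9] 0.74 [ 0.5839 -0.1353  0.075 ]
pan [425.3 221.5] 0.86 [ 0.5793 -0.1269  0.045 ]
weigh_key_top [475.1 270.8] 0.69 [ 0.4853 -0.2136  0.05  ]
scale [427.  235.2] 0.73 [ 0.5543 -0.1396  0.    ]
carton [496.2 202.7] 0.71 [ 0.6168 -0.2815  0.    ]
jar [333.2 244.8] 0.89 [0.5389 0.0488 0.    ]
jar [424.1 220.6] 0.47 [ 0.5837 -0.1352  0.    ]
weight [333.2 192. ] 0.94 [0.6458 0.0463 0.    ]
scene [1.204 0.032 0.532]
finial [162.1 283.9] 0.9 [ 0.8082 -0.1865  0.075 ]
finial [272.8 268.7] 0.73 [ 0.7904 -0.017   0.075 ]
finial [234.8 289.6] 0.69 [ 0.828  -0.0734  0.075 ]
pan_top [220.5 194.3] 0.59 [ 0.5834 -0.1272  0.075 ]
pan [222.1 204.8] 0.62 [ 0.5795 -0.1295  0.045 ]
weigh_key_top [193.4 171. ] 0.65 [ 0.4537 -0.2106  0.05  ]
scale [225.1 214.8] 0.92 [ 0.5579 -0.1333  0.    ]
carton [144.4 236.9] 0.68 [ 0.6156 -0.29    0.    ]
carton [307.2 237. ] 0.28 [0.6424 0.0426 0.    ]
jar [311.2 205.5] 0.97 [0.5408 0.0562 0.    ]
jar [222.3 205.2] 0.41 [ 0.5234 -0.1438  0.    ]
weight [308.9 237.8] 0.63 [0.645  0.0459 0.    ]
```

```bash
python3 - <<'E'
import cv2,numpy as np
a=cv2.imread('pics/top0.png')[110:310,300:540]; a=cv2.resize(a,None,fx=2.5,fy=2.5,interpolation=cv2.INTER_CUBIC)
cv2.imwrite('pics/topc.png',a)
b=cv2.imread('pics/scene0.png')[120:320,100:340]; cv2.imwrite('pics/scenec.png',cv2.resize(b,None,fx=2.5,fy=2.5,interpolation=cv2.INTER_CUBIC))
E
```

```text
(no output)
```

View pics/topc.png

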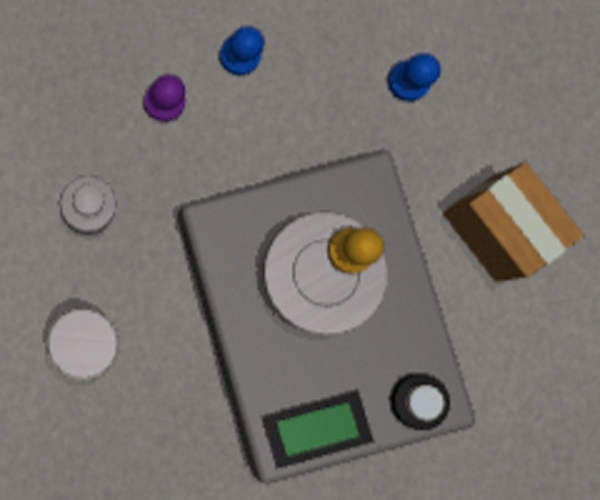

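View pics/scenec.png

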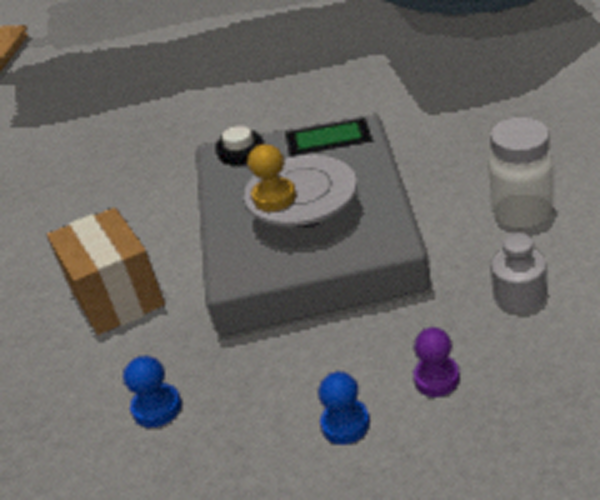

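The top crop shows the brass finial at the upper right of the pan (foot about px 441,212; pan centre about 430,219), with the key at about 470,271. The scene view agrees, and the blue and purple look-alikes stand on the bench. Next I'll refine these positions and check the wrist mount.

```bash
cat >> h.py <<'E'
from scipy.optimize import least_squares
def brass(im):
    h=cv2.cvtColor(im,cv2.COLOR_BGR2HSV); m=cv2.inRange(h,(8,130,50),(35,255,255))
    return m
def sil(p,xy,z0,st=None):
    t=np.linspace(0,2*np.pi,60,endpoint=False); L=[]
    prof=[(0,.017),(.010,.017)]+[(.0365+.0135*np.sin(a),.0135*np.cos(a)) for a in np.linspace(-1.2,1.5,9)]
    m=np.zeros(p['frame'].shape[:2],np.uint8); k=16
    def hull(pr):
        P=[proj(p,[xy[0]+rr*np.cos(a),xy[1]+rr*np.sin(a),z0+z],st) for z,rr in pr for a in t]
        cv2.fillConvexPoly(m,cv2.convexHull((np.array(P,np.float32)*k).round().astype(np.int32)),255,shift=4)
    hull(prof[:2]); hull(prof[2:]); hull([(.01,.0065),(.026,.0065)]); return m
def fitfin(p,xy0,st=None,z0=.075):
    from scipy.optimize import minimize
    u=proj(p,[xy0[0],xy0[1],z0+.025],st); W=int(1.6*np.linalg.norm(proj(p,[xy0[0]+.05,xy0[1],z0],st)-proj(p,[xy0[0],xy0[1],z0],st)))+10
    b=np.zeros(p['frame'].shape[:2],np.uint8); x,y=u.astype(int); sl=(slice(max(0,y-W),y+W),slice(max(0,x-W),x+W)); b[sl]=brass(p['frame'])[sl]
    g=lambda m: cv2.GaussianBlur(m.astype(np.float32)/255,(0,0),1.2)
    B=g(b); f=lambda v: float(((g(sil(p,v,z0,st))-B)**2).sum())
    o=minimize(f,xy0,method='Nelder-Mead',options=dict(initial_simplex=[xy0,[xy0[0]+.008,xy0[1]],[xy0[0],xy0[1]+.008]],xatol=1e-4))
    return o.x,o.fun/(B**2).sum()
E
python3 - <<'E'
from h import *
print(np.round(r.capture('wrist')['mount'],4).tolist())
for n,xy0 in [('top',[.596,-.147]),('scene',[.596,-.147])]:
    p=r.capture(n); print(n,np.round(p['camera_matrix'][0],1),fitfin(p,np.array(xy0)))
    print('pan', [ (np.round(atz(p,d['xy'],.075),4)) for d in r.pinpoint(p,'pan_top')[:1]], 'key',[np.round(atz(p,d['xy'],.055),4) for d in r.pinpoint(p,'weigh_key_top')[:1]])
p=r.capture('top')
c=(430.4,218.8);print('pan by eye',atz(p,c,.075),'key eye',atz(p,(300+427/2.5,110+403/2.5),.055))
E
```

```text
[[-0.0002, -0.9506, -0.3105, 0.0792], [1.0, -0.0003, 0.0001, 0.0003], [-0.0001, -0.3105, 0.9506, -0.142], [0.0, 0.0, 0.0, 1.0]]
top [412.2   0.  320.6] (array([ 0.59798471, -0.14735333]), np.float64(0.46266009148220416))
pan [array([ 0.5825, -0.1292,  0.075 ])] key []
scene [378.3   0.  318.6] (array([ 0.59613   , -0.14745621]), np.float64(0.0656830686443063))
pan [array([ 0.589 , -0.1284,  0.075 ])] key [array([ 0.5817, -0.1474,  0.055 ])]
pan by eye [ 0.58232306 -0.12936219  0.075     ] key eye [ 0.48503615 -0.20394009  0.055     ]
```

Call:
jog_arm(
  series=[
    {"slide": [1,0.64,-0.07],"yaw": 0.36,"grip": 255},
    {"slide": [1,0.64,-0.07],"yaw": 0.36,"grip": 255},
    {"slide": [1,0.64,-0.07],"yaw": 0.36,"grip": 255},
    {"slide": [1,0.64,-0.07],"yaw": 0.36,"grip": 255},
    {"slide": [1,0.64,-0.07],"yaw": 0.36,"grip": 255},
    {"slide": [1,0.64,-0.07],"yaw": 0.36,"grip": 255},
    {"slide": [1,0.64,-0.07],"yaw": 0.36,"grip": 255},
    {"slide": [1,0.64,-0.07],"yaw": 0.36,"grip": 255},
  ],
)

```text
t: 2.1
eef_pos: [0.4855, -0.2705, 0.2095]
orientation: [-0.0, 0.727, 0.687, 0.0]
force: [-0.9, -1.3, -0.5]
gripper_width: 0.0003
grasp_force: 0.0
```

Call:
jog_arm(
  series=[
    {"slide": [0.47,0.3,-0.05],"yaw": 0.229,"grip": 255},
    {"slide": [0.47,0.3,-0.05],"yaw": 0.229,"grip": 255},
    {"slide": [0.47,0.3,-0.05],"yaw": 0.229,"grip": 255},
    {"slide": [0.47,0.3,-0.05],"yaw": 0.229,"grip": 255},
    {"slide": [0.47,0.3,-0.05],"yaw": 0.229,"grip": 255},
    {"slide": [0.47,0.3,-0.05],"yaw": 0.229,"grip": 255},
    {"slide": [0.47,0.3,-0.05],"yaw": 0.229,"grip": 255},
  ],
)

```text
t: 2.8
eef_pos: [0.6229, -0.1838, 0.1953]
orientation: [-0.0, 0.445, 0.896, -0.0]
force: [-0.7, -0.5, 0.0]
gripper_width: -0.0001
grasp_force: 0.0
```

```bash
python3 - <<'E'
from h import *
s=r.read_state(); p=r.capture('wrist'); cv2.imwrite('pics/w1.png',p['frame'])
print(np.round(s['eef_pos'],4), np.round(s['orientation'],4))
print('fin',fitfin(p,np.array([.597,-.1474]),s))
for q,z in [('pan_top',.075),('finial',.075),('weigh_key_top',.055)]:
    print(q,[(np.round(d['xy'],1),round(d['score'],2),np.round(atz(p,d['xy'],z,s),4)) for d in r.pinpoint(p,q)[:2]])
E
```

```text
[ 0.6229 -0.1838  0.1953] [-1.000e-04  4.450e-01  8.955e-01 -1.000e-04]
fin (array([ 0.59653205, -0.14827935]), np.float64(0.11192033517134387))
pan_top [(array([319.3, 125. ]), 0.63, array([ 0.58  , -0.1312,  0.075 ]))]
finial [(array([323.3, 149.7]), 0.88, array([ 0.5962, -0.1466,  0.075 ])), (array([462.8, 185.8]), 0.69, array([ 0.7242, -0.0929,  0.075 ]))]
weigh_key_top [(array([193. , 123.4]), 0.87, array([ 0.4821, -0.2046,  0.055 ]))]
```

View pics/w1.png

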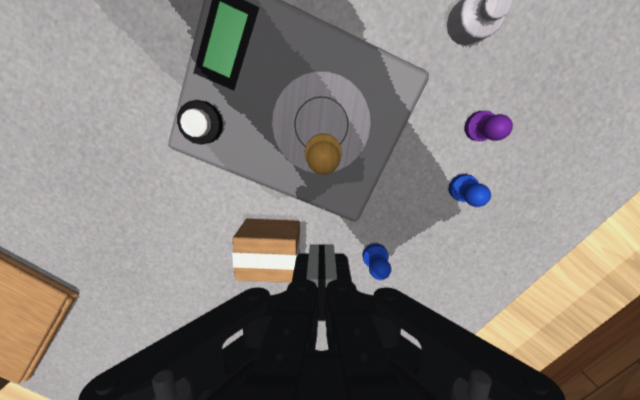

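The wrist view shows the pan centre at about (321,124), the finial foot at about (322,148) and the shut finger tips at about (320,250). The carton and a blue look-alike stand well below the finger height. I'll fit the pan circles next.

```bash
cat >> h.py <<'E'
def fitpan(p,xy0,st=None):
    g=cv2.GaussianBlur(cv2.cvtColor(p['frame'],cv2.COLOR_BGR2GRAY),(0,0),0.8).astype(np.float32)
    t=np.linspace(0,2*np.pi,240,endpoint=False)
    def samp(c,rr):
        P=np.array([proj(p,[c[0]+rr*np.cos(a),c[1]+rr*np.sin(a),.075],st) for a in t],np.float32)
        return cv2.remap(g,P[:,:1],P[:,1:],cv2.INTER_LINEAR)[:,0]
    def sc(c):
        edge=np.clip(samp(c,.0435)-samp(c,.0465),-25,25).mean()
        ring=np.clip((samp(c,.0222)+samp(c,.0262))/2-samp(c,.0242),-15,15).mean()
        return edge+ring
    best=max(((sc((xy0[0]+i*.001,xy0[1]+j*.001)),i,j) for i in range(-5,6) for j in range(-5,6)))
    c0=np.array(xy0)+np.array(best[1:])*.001
    best=max(((sc((c0[0]+i*.00025,c0[1]+j*.00025)),i,j) for i in range(-4,5) for j in range(-4,5)))
    return c0+np.array(best[1:])*.00025,best[0]
E
python3 - <<'E'
from h import *
s=r.read_state(); p=r.capture('wrist')
c,q=fitpan(p,(.5815,-.130),s); f,e=fitfin(p,np.array([.597,-.1474]),s); print('wrist pan',c,q,'fin',f,e,'d',f-c)
T=r.capture('top'); c,q=fitpan(T,(.5815,-.130)); print('top pan',c,q)
T=r.capture('scene'); c,q=fitpan(T,(.5815,-.130)); print('scene pan',c,q,fitfin(T,np.array([.597,-.1474])))
u=proj(p,[.6229,-.1838,.195],s); print('tcp px',u)
E
```

```text
wrist pan [ 0.581 -0.13 ] 30.55106 fin [ 0.59634798 -0.14832582] 0.1251029402353326 d [ 0.01534798 -0.01832582]
top pan [ 0.5825 -0.129 ] 17.049143
scene pan [ 0.58475 -0.129  ] 8.399904 (array([ 0.59636374, -0.14759391]), np.float64(0.056181295313594795))
tcp px [322.83737126 257.78208495]
```

Call:
jog_arm(
  series=[
    {"slide": [0.002,0.012,-0.1],"yaw": 0.018,"grip": 255},
    {"slide": [0.002,0.012,-0.2],"yaw": 0.018,"grip": 255},
    {"slide": [0.002,0.012,-0.3],"yaw": 0.018,"grip": 255},
    {"slide": [0.002,0.012,-0.36],"yaw": 0.018,"grip": 255},
    {"slide": [0.002,0.012,-0.388],"yaw": 0.018,"grip": 255},
    {"slide": [0.002,0.012,-0.388],"yaw": 0.018,"grip": 255},
    {"slide": [0.002,0.012,-0.388],"yaw": 0.018,"grip": 255},
  ],
)

```text
t: 3.85
eef_pos: [0.6242, -0.1802, 0.08]
orientation: [0.001, 0.418, 0.909, 0.0]
force: [0.3, 0.4, -0.1]
gripper_width: 0.0001
grasp_force: 0.0
```

```bash
python3 - <<'E'
from h import *
s=r.read_state(); p=r.capture('wrist'); cv2.imwrite('pics/w2.png',p['frame'])
print(s['t'],np.round(s['eef_pos'],4), np.round(s['orientation'],4),s['force'])
c,q=fitpan(p,(.5815,-.130),s); f,e=fitfin(p,np.array([.597,-.1474]),s); print('wrist pan',c,q,'fin',f,e,'d',f-c)
print(2*np.degrees(np.arctan2(s['orientation'][2],s['orientation'][1])), f-s['eef_pos'][:2])
E
```

```text
3.85 [ 0.6242 -0.1802  0.08  ] [6.000e-04 4.178e-01 9.085e-01 1.000e-04] [ 0.34584354  0.41155395 -0.14740041]
wrist pan [ 0.581   -0.12975] 30.511183 fin [ 0.59685012 -0.14813673] 0.040854849302557526 d [ 0.01585012 -0.01838673]
130.60798870342805 [-0.0273575   0.03207188]
```

View pics/w2.png

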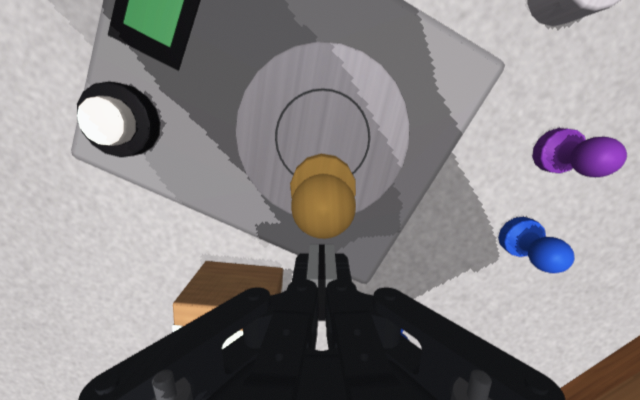

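The gap is clear, with the fingers just below the finial and lined up with the pan centre. I'll push slowly now.

Call:
jog_arm(
  series=[
    {"slide": [-0.0087,0.0101,-0.003],"yaw": 0,"grip": 255},
    {"slide": [-0.0174,0.0202,-0.003],"yaw": 0,"grip": 255},
    {"slide": [-0.0228,0.0265,-0.003],"yaw": 0,"grip": 255},
    {"slide": [-0.0261,0.0303,-0.003],"yaw": 0,"grip": 255},
    {"slide": [-0.0293,0.0341,-0.003],"yaw": 0,"grip": 255},
    {"slide": [-0.0326,0.0379,-0.003],"yaw": 0,"grip": 255},
    {"slide": [-0.0359,0.0417,-0.003],"yaw": 0,"grip": 255},
    {"slide": [-0.0391,0.0455,-0.003],"yaw": 0,"grip": 255},
  ],
)

```text
t: 4.7
eef_pos: [0.6121, -0.1664, 0.0781]
orientation: [0.0, 0.418, 0.909, -0.0]
force: [1.7, -2.1, 1.0]
gripper_width: 0.0002
grasp_force: 0.8
```

```bash
cat > look.py <<'E'
from h import *
import sys
s=r.read_state(); p=r.capture('wrist'); cv2.imwrite('pics/'+sys.argv[1]+'.png',p['frame'])
x=s['eef_pos']; print(s['t'],np.round(x,4),np.round(s['force'],2))
f,e=fitfin(p,np.array([float(sys.argv[2]),float(sys.argv[3])]),s); c=np.array([.581,-.130]); d=f-c
u=np.array([-.652,.758]); n=np.array([.758,.652]); print('fin',f,round(e,3),'d',d,np.linalg.norm(d),'along,lat',d@u,d@n,'tcp-fin along,lat',(f-x[:2])@u,(f-x[:2])@n)
E
python3 look.py w3 .595 -.145
```

```text
4.7 [ 0.6121 -0.1664  0.0781] [ 1.74 -2.07  0.97]
fin [ 0.59415581 -0.1456246 ] 0.037 d [ 0.01315581 -0.0156246 ] 0.02042555688634038 along,lat -0.020421032766267607 -0.0002151356686948745 tcp-fin along,lat 0.02745568865536539 1.0714169282943233e-05
```

Call:
jog_arm(
  series=[
    {"slide": [-0.0033,0.0038,0],"yaw": 0,"grip": 255},
    {"slide": [-0.0065,0.0076,0],"yaw": 0,"grip": 255},
    {"slide": [-0.0098,0.0114,0],"yaw": 0,"grip": 255},
    {"slide": [-0.013,0.0152,0],"yaw": 0,"grip": 255},
    {"slide": [-0.0163,0.019,0],"yaw": 0,"grip": 255},
    {"slide": [-0.0196,0.0227,0],"yaw": 0,"grip": 255},
    {"slide": [-0.0228,0.0265,0],"yaw": 0,"grip": 255},
    {"slide": [-0.0261,0.0303,0],"yaw": 0,"grip": 255},
  ],
)

```text
t: 5.55
eef_pos: [0.6041, -0.1572, 0.0781]
orientation: [0.0, 0.418, 0.909, -0.0]
force: [1.8, -0.9, 1.7]
gripper_width: -0.0002
grasp_force: 1.0
```

```bash
python3 look.py w4 .586 -.136
```

```text
5.55 [ 0.6041 -0.1572  0.0781] [ 1.8  -0.85  1.67]
fin [ 0.58591351 -0.13673178] 0.037 d [ 0.00491351 -0.00673178] 0.008334235008407997 along,lat -0.008306299581319058 -0.0006646802958250423 tcp-fin along,lat 0.027397345187359704 -0.00042021740674072977
```

Call:
jog_arm(
  series=[
    {"slide": [-0.003,0.0035,0],"yaw": 0,"grip": 255},
    {"slide": [-0.006,0.007,0],"yaw": 0,"grip": 255},
    {"slide": [-0.009,0.0105,0],"yaw": 0,"grip": 255},
    {"slide": [-0.012,0.014,0],"yaw": 0,"grip": 255},
    {"slide": [-0.015,0.0175,0],"yaw": 0,"grip": 255},
    {"slide": [-0.018,0.021,0],"yaw": 0,"grip": 255},
    {"slide": [-0.018,0.021,0],"yaw": 0,"grip": 255},
  ],
)

```text
t: 6.3
eef_pos: [0.5985, -0.1508, 0.078]
orientation: [-0.0, 0.418, 0.909, 0.0]
force: [1.5, -0.8, 1.2]
gripper_width: 0.0003
grasp_force: 0.5
```

Call:
jog_arm(
  series=[
    {"slide": [0.005,-0.006,0],"yaw": 0,"grip": 255},
    {"slide": [0.02,-0.023,0],"yaw": 0,"grip": 255},
    {"slide": [0.05,-0.058,0],"yaw": 0,"grip": 255},
    {"slide": [0.09,-0.105,0],"yaw": 0,"grip": 255},
    {"slide": [0.09,-0.105,0.1],"yaw": 0,"grip": 255},
    {"slide": [0.09,-0.105,0.2],"yaw": 0,"grip": 255},
    {"slide": [0.09,-0.105,0.3],"yaw": 0,"grip": 255},
    {"slide": [0.09,-0.105,0.3],"yaw": 0,"grip": 255},
  ],
)

```text
t: 7.1
eef_pos: [0.6277, -0.1834, 0.1721]
orientation: [0.003, 0.418, 0.909, 0.0]
force: [1.2, 0.5, -0.3]
gripper_width: -0.0002
grasp_force: 0.0
```

```bash
python3 look.py w5 .581 -.130; python3 - <<'E'
from h import *
s=r.read_state(); p=r.capture('wrist'); print(fitpan(p,(.581,-.13),s))
for n in ('top','scene'):
    T=r.capture(n); print(n,fitpan(T,(.583,-.129)),fitfin(T,np.array([.581,-.13])))
a=cv2.imread('pics/w5.png')[:220,130:450]; cv2.imwrite('pics/w5c.png',cv2.resize(a,None,fx=2,fy=2))
E
```

```text
7.1 [ 0.6277 -0.1834  0.1721] [ 1.16  0.54 -0.29]
fin [ 0.57996005 -0.13025554] 0.069 d [-0.00103995 -0.00025554] 0.0010708810822468756 along,lat 0.00048434729725115266 -0.0009548891322612771 tcp-fin along,lat 0.07136004519926399 -0.001521652499716844
(array([ 0.581, -0.13 ]), np.float32(35.858246))
top (array([ 0.5825 , -0.12875]), np.float32(18.58187)) (array([ 0.58152335, -0.12857701]), np.float64(0.18386607170339017))
scene (array([ 0.58475, -0.12875]), np.float32(7.517761)) (array([ 0.57987046, -0.12903611]), np.float64(0.05796070275530505))
```

View pics/w5c.png

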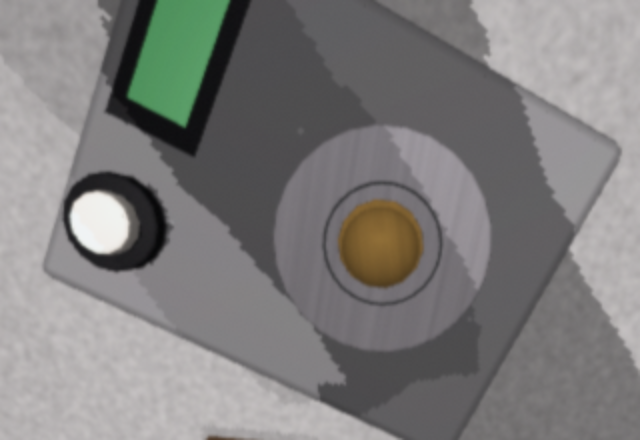

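The finial's foot, at crop (382,243), stands inside the ring. The white key is at crop (101,221), so I'll triangulate it.

```bash
python3 - <<'E'
from h import *
def white(p,x,y,st=None):
    X,Y=int(x),int(y); m=np.zeros(p['frame'].shape[:2],np.uint8); k=35 if st else 9
    im=p['frame'][Y-k:Y+k,X-k:X+k]; h=cv2.cvtColor(im,cv2.COLOR_BGR2HSV); w=((h[...,2]>190)).astype(np.uint8)
    n,l,stt,c=cv2.connectedComponentsWithStats(w); i=l[k,k]; return c[i]+[X-k,Y-k],stt[i,4]
s=r.read_state(); p=r.capture('wrist'); xy,a=white(p,180.5,110.5,s); print(xy,a,[np.round(d['xy'],1) for d in r.pinpoint(p,'weigh_key_top')[:1]])
T=r.capture('top'); xt,at=white(T,470.5,271); print(xt,at)
pan=np.array([.581,-.13])
for z in (.05,.055,.06,.065,.07):
    w=atz(p,xy,z,s)[:2]; t=atz(T,xt,z)[:2]; print(z,np.round(w,4),np.round(t,4),np.linalg.norm(w-pan),np.linalg.norm(t-pan-[.0015,.001]))
E
```

```text
[179.44524496 114.38472622] 694 [array([177.9, 117.1])]
[470.32727273 270.87272727] 110
0.05 [ 0.4799 -0.2055] [ 0.4853 -0.2048] 0.12621861074067142 0.12322669913947797
0.055 [ 0.4817 -0.2039] [ 0.4856 -0.2031] 0.12381584656962763 0.12195023563054712
0.06 [ 0.4835 -0.2023] [ 0.486  -0.2014] 0.12141344182575796 0.12068453860536497
0.065 [ 0.4853 -0.2007] [ 0.4863 -0.1997] 0.11901141827561987 0.11942995036816756
0.07 [ 0.4871 -0.1991] [ 0.4866 -0.1981] 0.11660979947563202 0.11818682468873348
```

Call:
jog_arm(
  series=[
    {"slide": [-0.16,-0.02,0],"yaw": 0,"grip": 255},
    {"slide": [-0.32,-0.04,0],"yaw": 0,"grip": 255},
    {"slide": [-0.476,-0.057,0],"yaw": 0,"grip": 255},
    {"slide": [-0.476,-0.057,-0.1],"yaw": 0,"grip": 255},
    {"slide": [-0.476,-0.057,-0.2],"yaw": 0,"grip": 255},
    {"slide": [-0.476,-0.057,-0.267],"yaw": 0,"grip": 255},
    {"slide": [-0.476,-0.057,-0.267],"yaw": 0,"grip": 255},
    {"slide": [-0.476,-0.057,-0.267],"yaw": 0,"grip": 255},
  ],
)

```text
t: 8.25
eef_pos: [0.4828, -0.1995, 0.0882]
orientation: [-0.0, 0.418, 0.909, -0.0]
force: [1.4, -0.6, 0.6]
gripper_width: 0.0004
grasp_force: 0.0
```

```bash
python3 look.py w6 .58 -.13; python3 - <<'E'
from h import *
s=r.read_state();print(s['eef_pos'])
T=r.capture('scene'); print(fitfin(T,np.array([.58,-.13])))
E
```

```text
8.25 [ 0.4828 -0.1995  0.0882] [ 1.35 -0.58  0.58]
fin [ 0.57985665 -0.13050384] 0.052 d [-0.00114335 -0.00050384] 0.0012494382952082273 along,lat 0.0003635508033635251 -0.0011951604842098836 tcp-fin along,lat -0.010966404845581727 0.1185657051229375
[ 0.48338676 -0.19972291  0.08880064]
(array([ 0.58023706, -0.12938135]), np.float64(0.057960750090258466))
```

View pics/w6.png

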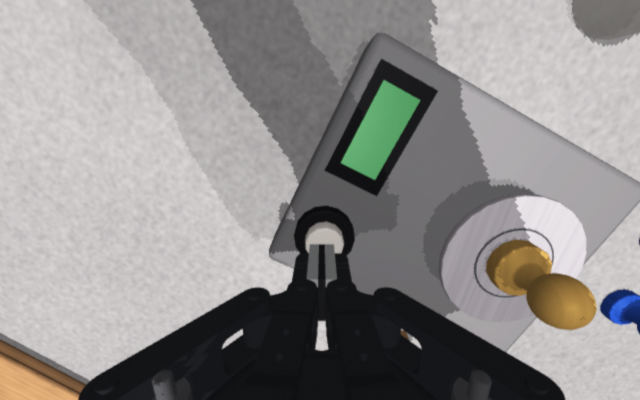

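The finger tips are over the white key at (324,241), and the finial is unmoved inside the ring. I'll press now.

Call:
jog_arm(
  series=[
    {"slide": [0.005,-0.003,-0.04],"yaw": 0,"grip": 255},
    {"slide": [0.005,-0.003,-0.073],"yaw": 0,"grip": 255},
    {"slide": [0.005,-0.003,-0.08],"yaw": 0,"grip": 255},
    {"slide": [0.005,-0.003,-0.087],"yaw": 0,"grip": 255},
    {"slide": [0.005,-0.003,-0.087],"yaw": 0,"grip": 255},
  ],
)

```text
t: 8.85
eef_pos: [0.4842, -0.2004, 0.0616]
orientation: [-0.0, 0.418, 0.909, 0.0]
force: [-1.8, 0.5, 3.9]
gripper_width: 0.0003
grasp_force: 1.8
```

Call:
jog_arm(
  series=[
    {"slide": [0,0,-0.003],"yaw": 0,"grip": 255},
    {"slide": [0,0,-0.006],"yaw": 0,"grip": 255},
    {"slide": [0,0,-0.006],"yaw": 0,"grip": 255},
  ],
)

```text
t: 9.15
eef_pos: [0.4844, -0.2005, 0.0608]
orientation: [0.0, 0.418, 0.909, 0.0]
force: [-6.7, 3.4, 15.9]
gripper_width: -0.0001
grasp_force: 7.9
```

Call:
jog_arm(
  series=[
    {"slide": [0,0,0.006],"yaw": 0,"grip": 255},
    {"slide": [0,0,0.014],"yaw": 0,"grip": 255},
    {"slide": [0,0,0.014],"yaw": 0,"grip": 255},
  ],
)

```text
t: 9.45
eef_pos: [0.4847, -0.2006, 0.0646]
orientation: [0.0, 0.418, 0.909, -0.0]
force: [-1.7, 1.5, 1.6]
gripper_width: 0.0003
grasp_force: 1.1
```

```bash
cat > fz.py <<'E'
from h import *
F=[]
for i in range(5): F.append(r.read_state()['force']); p=r.capture('wrist')
print(r.read_state()['t'],r.read_state()['eef_pos'],np.mean(F,0),np.std(F,0))
E
python3 fz.py
```

```text
9.7 [ 0.4846023  -0.20057673  0.06420271] [-0.33492298  0.40370996  1.98051467] [0.93836851 0.66746501 0.26281102]
```

Call:
jog_arm(
  series=[
    {"slide": [0,0,0.005],"yaw": 0,"grip": 255},
    {"slide": [0,0,0.005],"yaw": 0,"grip": 255},
  ],
)

```text
t: 9.9
eef_pos: [0.4846, -0.2006, 0.0659]
orientation: [0.0, 0.418, 0.909, -0.0]
force: [-0.0, -0.8, 0.9]
gripper_width: -0.0003
grasp_force: 0.8
```

```bash
python3 fz.py
```

```text
10.15 [ 0.4844945  -0.20053888  0.06570164] [ 0.92909964 -0.58516425  1.12882926] [0.6009025  0.54776749 0.15646056]
```

Call:
jog_arm(
  series=[
    {"slide": [0,0,0.02],"yaw": 0,"grip": 255},
    {"slide": [0,0,0.05],"yaw": 0,"grip": 255},
    {"slide": [0,0,0.1],"yaw": 0,"grip": 255},
    {"slide": [0,0,0.1],"yaw": 0,"grip": 255},
  ],
)

```text
t: 10.55
eef_pos: [0.4855, -0.2009, 0.0978]
orientation: [0.001, 0.418, 0.909, 0.0]
force: [1.2, 0.3, -1.1]
gripper_width: -0.0001
grasp_force: 0.0
```

```bash
python3 fz.py
```

```text
10.8 [ 0.48411526 -0.20036103  0.09522824] [ 0.13482588 -0.20964564 -0.36445269] [0.69309088 0.66129263 0.77611823]
```

```bash
python3 look.py w7 .58 -.13; python3 - <<'E'
from h import *
for n in ('top','scene'):
    T=r.capture(n); print(n,fitpan(T,(.583,-.129))[0],fitfin(T,np.array([.58,-.13])))
    cv2.imwrite(f'pics/{n}9.png',cv2.resize(T['frame'][120:320,100:340],None,fx=2.5,fy=2.5))
E
```

```text
10.8 [ 0.4841 -0.2004  0.0952] [0.35 0.69 0.09]
fin [ 0.57963571 -0.13057851] 0.053 d [-0.00136429 -0.00057851] 0.0014818811083140379 along,lat 0.0004510047912598606 -0.0014113246383667803 tcp-fin along,lat -0.009384186678641108 0.1179027022231983
top [ 0.5825 -0.1285] (array([ 0.58139685, -0.12919931]), np.float64(0.2343403529369326))
scene [ 0.58325 -0.12875] (array([ 0.5801399 , -0.12950725]), np.float64(0.06082752415458665))
```

View pics/scene9.png

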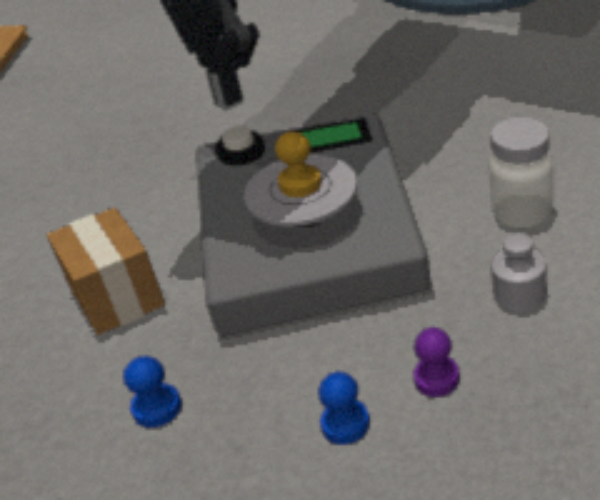

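The finial stands upright inside the ring at crop (298,182), the key is up, and the bystanders are unmoved. I'll hand it in.

```bash
python3 -c "
from rig import r
print(r.close_job())"
```

```text
the job is handed in; nothing more can be done
None
```

The job is handed in at about 11 s, verdict not shown: the finial stands upright and untouched inside the ring (1–3 mm off centre by camera), the key was pressed to its stop (at least 5 mm by the force readings) and released, and the other things look unmoved.

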